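Push the sample tray under the loading dock's spring flap

ROBOT

A 6-joint arm with a two-finger parallel gripper is mounted at the origin on the work surface. World frame = base frame: x ahead of the robot, y to its left, z up, the work surface at z = 0. Lengths are in m, angles in rad, forces in N, time in s.
With the tool pointing down it reaches from about 0.25 to 0.775 m from the base axis. Payload 8.9 kg.
Tool frame: the origin (TCP) lies at the very end of the fingers, on their centre line; the grasp point (between the pads) lies bot.pinch_z behind it (bot.pinch_z is the distance from the TCP to the grasp point, in m); z points along the fingers, y is the direction in which the jaws open and shut (so a half turn about z gives the same grasp; the last joint's range is limited). The gripper opens to 85 mm and grips with 20 to 120 N. Pads are 22 mm wide; open, the fingers measure 114 mm over their backs; the gripper's body (76 mm by 85 mm) begins 54 mm behind the grasp point. The pads swing forward as they close: fully open they stand 13 mm farther back than shut.
Start: joints at [1.082, 0.291, -0.153, 1.127, 0, 1.431], TCP at [0.18, 0.493, 0.211] pointing down, gripper open.
Joint ranges: [-2.52, 2.52], [-0.91, 1.74], [-1.3, 1.37], [-1.96, 2.02], [-1.52, 1.47], [-3.14, 3.14]. Speed limits (rad/s): [2.22, 2.22, 2.79, 3.14, 3.14, 3.14].

INTERFACE

Orientations are given as [roll, pitch, yaw] about the fixed x, y, z axes, in that order (R = Rz(yaw) Ry(pitch) Rx(roll)).
In Python, from workcell import bot gives the robot as it stands.
- The arm moves only by the tool jog_arm, never from a script. Its argument "commands" is a list that holds one entry, the list of rows, each a list of 5 numbers: the shift along the tool's x, y, z in m, then the turn about the tool's z in degrees, then the closure, from -1 (fully open) to 1 (shut). In form: [[[dx, dy, dz, turn, hand], ...]]. A call has exactly 5 rows; each row shifts and turns the commanded pose from where the row before left it, along the tool's axes as they then stand; what a row does not reach is not made up. A row lasts 1/10 s, in which the tool goes at most 50 mm and 8.59 degrees, less where a joint would pass 70% of its speed; a pose out of reach is approached as far as the arm can. A call is refused whole if a number of a shift passes 0.05 or a number of a turn 8.59, either way. A call with a gripper value outside its range is refused whole. The fingers move at their own pace and stop on an object; "force" is the grip in N (left out, the last holds). Time passes only in rows, so rows that do not move let the fingers close, or fill a call up. It gives the time, the measured TCP pose, the force and the opening at its end, in the units of the state.
- bot.sense(): the state, without advancing time (a new reading comes with each control period).
- bot.get_image(name): name is "scene" or "top"; returns (picture, depth): 384x512x3 uint8, red, green, blue; 384x512 float32, m along the optical axis (not along the pixel's ray), 0 where there is no reading.
- bot.camera_params(name): a dict with "camera_matrix" (3x3 intrinsics, pixels), "world_to_cam" (4x4, takes a point from world to camera coordinates). Camera axes: x right, y up, looking along -z (the intrinsics and any distortion apply to the point x, -y, -z); pixel columns grow to the right and rows downward; lengths in m; the calibration is good to about 2 mm. A picture is of the moment at which its call begins. camera_params takes no time and is no camera call.
- bot.sign_off(): hands the job in, once; it reports no verdict.
Trained networks look in the newest picture that a camera, given by its name, has taken for a name from the list of things; names that differ only in an ending like _2 or _b are one class to them, and where a whole thing is asked for, a point or a joint stands for the part that bears it (a point fixed in the world has none). Each returns a list of dicts, best first, with "confidence" (0 to 1); they miss things now and then, are a little off and sometimes report something else, mostly with a low value. They report only what shows in the picture. A call takes as long as a camera call. They do not tell look-alikes from the thing itself.
- bot.outline_of(query, camera): "mask" (384x512 bool, what is visible of it) and "centre" ([column, row] in pixels, amid what is visible of it).
The state is a dict: "time_s": time; "joint_pos": joint angles; "joint_velocities": joint speeds; "tau": joint torques, N m; "tool_pos": TCP position; "eef_rot": TCP orientation; "ft_force": force on the tool from outside, world axes, zero at the start; "wrist_torque": the same for the moment, N m; "gripper_width": finger opening in m.
Only numpy, scipy, OpenCV 4.12 (cv2) and the standard library are available. Lean on these libraries where they do the work, as an engineer would, in place of code of your own. Each camera call takes 0.05 s, during which the arm holds its last target.

TASK

Load the sample tray into the dock: press down the bar of the spring flap with one fingertip and keep the flap held open while the other fingertip pushes the tray along its lane, under the flap, fully home against the end stop; only then let the flap spring shut behind it. Only push the tray, do not grip it or lift it, and leave the bottle, the jar and the tube rack alone.

Things in the scene. Friction and masses are not known exactly. Their poses are not given: they have to be found in the camera images.
- dock: Fixed loading dock. Origin at bench height in the plane of the mouth, below the flap's hinge line; +x is the way to push, +y from the lane towards the press bar. The open-topped lane, 55 mm wide, floor 4 mm high, runs from x -115 to +70 mm, between a grey wall (y -4 to +2, 44 mm high) and a low rail (y -59 to -65, 14 mm high). Other distances called dock x, y, z are in this frame.
- lane_end (a point): Point on the lane floor, mid-lane (dock y -31.5), at the end stop: dock x +70 mm, the face of a white housing 60 mm high, 80 mm long, 100 mm wide. The tray is home with its front end against it, its origin then at dock x +42.5.
- flap (a joint): Opening angle of the grey spring flap, rad: 0 shut, 1.2 at most. Hinge line along dock x at y 0, z 50 mm. Cover on the lane side, level when shut: dock x -2 to +64, y 0 to -32, 3 mm thick. Pressing the press bar down, on the other side, swings cover and lip up. About 2 N on the bar starts it, 4 to 7 N holds it wide open; it shuts when let go. The lip clears the tray from about 0.6 rad; 0.8 to 1.1 is good.
- lip (a point): Middle of the lower edge of the flap's lip, moves with the flap: a plate across the mouth under the cover, dock x -2 to +2; shut: y -16 to -32, z 30 to 50 mm, so it stops the tray. Cover and lip stay within 38 mm of the hinge line as they swing, so a fingertip in the lane at dock y below -39 passes them.
- press_bar (a point): Middle of the top of the press bar, moves with the flap: a smooth steel rod 10 mm thick, dock x -115 to +30, axis 40 mm from the hinge line, joined to it by a sloping wing. Shut: top at dock y +39, z 63 mm. Pressed to 27 mm above the bench it is at y +29, flap open about 0.97 rad; only the bench is below it. A fingertip can slide along it.
- tray: Loose white sample tray: block 55 mm long (dock x), 52 wide, 34 high to its rim, six small vial tops sunk inside the rim; about 120 g. Origin at the centre of its underside. Starts in the lane (dock y about -31.5, 1.5 mm clearance each side), square to it, front end 8 to 30 mm before the mouth. A fingertip from above can push the outer part of its rear face all the way in while the flap is open.
- bottle: Bystander: brown bottle, 64 mm across, 160 mm high; origin under its centre.
- jar: Bystander: clear jar with a lid, 56 mm across, 75 mm high; origin under its centre.
- rack: Bystander: white block 50 x 110 x 45 mm with four capped tubes, 96 mm high in all; origin under its centre.
Mind the look-alikes: they are no part of the job. What is shaped like the tray but blue is not meant.

How it is judged:
By the outcome, as a careful person would: the job done as asked, in the order asked, and still so for the second after the job is handed in, with the robot touching nothing.
It also fails if it takes over 42 s, if anything falls off the work surface, if the arm or the gripper's body presses on something with over 40 N, if the wrist force passes 120 N, or if a joint passes its speed limit or range.

## Working session

There is one attempt and no reset: what is moved stays moved. The work goes in short steps, Python scripts to look and compute and a tool call to move; the robot and the scene stay as the last step left them, time stands still between calls to the robot, and variables do not carry over. Pictures are saved under pics/ and viewed, and the job is handed in when it is done.

Besides the shell and the picture viewer there is one more tool, called after "Emit:" by a JSON object that holds its "op" and its "data", one argument or row to a line. jog_arm: Moves the arm, as the interface text tells. Its arguments: {"type":"object","properties":{"commands":{"type":"array","items":{"type":"array","items":{"type":"array","items":{"type":"number"}}}},"force":{"type":"number"}},"required":["commands"]}

```bash
mkdir -p pics; ls; python3 - <<'E'
from workcell import bot
import cv2,numpy as np
s=bot.sense();print(s, bot.pinch_z)
for n in("scene","top"):
    im,d=bot.get_image(n);cv2.imwrite(f"pics/{n}0.png",im[:,:,::-1]);np.save(f"{n}0.npy",d)
    print(bot.camera_params(n))
E
```

```text
pics
{'time_s': 0.0, 'joint_pos': array([ 1.08168543e+00,  2.91282613e-01, -1.54123691e-01,  1.12671167e+00,
        3.06754905e-05,  1.43150845e+00]), 'joint_velocities': array([ 0.00044028, -0.00095454, -0.00022611, -0.00189738,  0.00121055,
        0.00010936]), 'tau': array([ 1.86234887e-03, -5.37142754e+01,  3.31369829e+01,  1.58166303e-02,
        1.42616391e-04, -1.58084191e-05]), 'tool_pos': array([0.17969257, 0.49279275, 0.2106321 ]), 'eef_rot': array([-3.14028806e+00, -2.13873652e-04,  2.79176948e+00]), 'ft_force': array([ 0.59564513,  0.33093798, -0.19516567]), 'wrist_torque': array([-0.04331954,  0.00126333,  0.01121377]), 'gripper_width': 0.085121340804215} 0.0187
{'camera_matrix': array([[377.99673338,   0.        , 255.62484483],
       [  0.        , 377.99673338, 195.62456803],
       [  0.        ,   0.        ,   1.        ]]), 'world_to_cam': array([[ 0.49155224,  0.87071356,  0.01530676, -0.32752802],
       [-0.51363077,  0.2756812 ,  0.81251665,  0.20985432],
       [ 0.70324948, -0.4072564 ,  0.58273698, -1.25421086],
       [ 0.        ,  0.        ,  0.        ,  1.        ]])}
{'camera_matrix': array([[375.85113847,   0.        , 260.26319923],
       [  0.        , 375.85113847, 190.74577276],
       [  0.        ,   0.        ,   1.        ]]), 'world_to_cam': array([[-0.00358448, -0.99976144,  0.02154575,  0.02671754],
       [ 0.99336579, -0.00108336,  0.11499233, -0.56194551],
       [-0.11494155,  0.021815  ,  0.99313269, -0.91565163],
       [ 0.        ,  0.        ,  0.        ,  1.        ]])}
```

View pics/scene0.png

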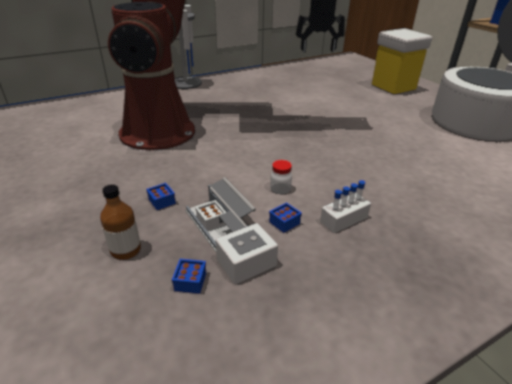

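View pics/top0.png

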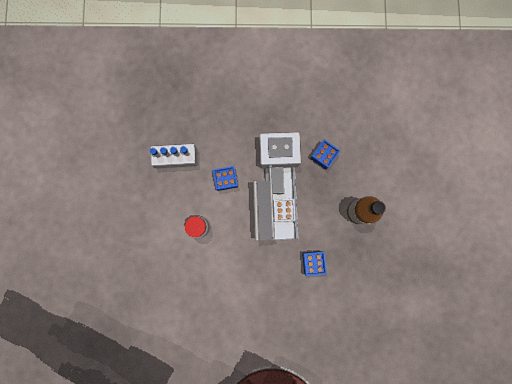

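The top view shows the dock at about (278,185). Its housing is at the top (280,150), the tray at (284,211), the press bar side to the left (262,210), and the push direction points up the image, which is about world +x. Next I'll measure the dock pose.

```bash
cat > h.py <<'E'
import numpy as np,cv2
from workcell import bot
def cloud(n,d):
    p=bot.camera_params(n);K=p["camera_matrix"];T=p["world_to_cam"]
    v,u=np.mgrid[:384,:512]
    c=np.stack([(u-K[0,2])/K[0,0]*d,-(v-K[1,2])/K[1,1]*d,-d],-1)
    return (c-T[:3,3])@T[:3,:3]
def proj(n,P):
    p=bot.camera_params(n);K=p["camera_matrix"];T=p["world_to_cam"]
    c=np.asarray(P)@T[:3,:3].T+T[:3,3]
    return np.stack([K[0,0]*c[...,0]/-c[...,2]+K[0,2],K[1,1]*-c[...,1]/-c[...,2]+K[1,2]],-1)
E
python3 - <<'E'
from h import *
d=np.load("top0.npy");W=cloud("top",d)
print("bench z",np.median(W[280:320,150:220,2]))
im=cv2.imread("pics/top0.png")
cv2.imwrite("pics/crop.png",cv2.resize(im[120:250,235:340],None,fx=5.5,fy=4.6*1.2,interpolation=cv2.INTER_CUBIC)[:600])
# housing top
for nm,lo,hi,r in(("housing",.05,.075,(125,175,250,310)),):
    a=W[r[0]:r[1],r[2]:r[3]].reshape(-1,3);m=(a[:,2]>lo)&(a[:,2]<hi)
    q=a[m];print(nm,m.sum(),cv2.minAreaRect((q[:,:2]*1000).astype(np.float32)),np.median(q[:,2]))
np.set_printoptions(linewidth=250,precision=0,suppress=True)
print((W[125:245:4,244:304:2,2]*1000).astype(int))
for q in("tray","dock","flap","press_bar","bottle","jar","rack"):
    for o in bot.outline_of(q,"top"):
        c=np.array(o["centre"]);m=o["mask"];print(q,o["confidence"],c,m.sum(),np.median(W[m],0)*1000)
E
```

```text
bench z -0.000300241215264201
housing 1359 ((654.005859375, -24.213550567626953), (104.9834213256836, 99.74626159667969), 2.676863670349121) 0.05962755492247711
[[ -2   2   0  -2  -1  -1   0   2   0   0  -3   0  -1   0   0   0  -4   1   2   0  -5  -2   1  -1   0   0  -2   1   0   0]
 [ -2   0   2   1  -1  -3   0   2   0   0  -1   0  -3   0  -3  -1   0  -1  -2  -2   0  -2   0   0  -4   0   0   0  -1   0]
 [ -1   2  -2   0   2  -2   0  -1  -2  57  57  58  61  60  59  56  58  60  59  58  55  60  60  59  58  59  59  57   0  -3]
 [  0  -3   0  -1   0   0   0  -1  57  58  59  59  58  58  60  58  62  63  62  61  58  61  63  59  61  58  60  56   0   3]
 [ -1  -2  -1   0   0  -2   1   2  55  61  61  59  61  59  60  59  63  61  61  62  61  59  59  61  58  61  60  60   0   0]
 [  0   0  -3   0 973   0   0  -1  56  59  58  59  61  62  62  62  60  61  60  63  61  64  61  59  57  59  60  59   2   1]
 [ -2  -2  -3  -1   0   0   0   0  54  61  59  61  58  60  60  65  60  60  61  60  62  62  60  60  63  58  56  58  56   0]
 [  0   0  -1  -1  -1   0   0  -1  39  58  57  59  61  59  62  62  61  60  61 
[... 2586 characters left out ...]
   2   2   6   4   3   4  16  -1  -4   0]
 [  0   1   0  -1   0  -2  -1   0   2   0   0   0  -2   2   2   0   0  -1  -1 973   3  -1  -1  -2  -4   1   0  -2   0   1]]
tray 0.84 [320. 265.] 492 [ 382. -108.   27.]
tray 0.61 [327. 153.] 464 [ 658. -142.   27.]
tray 0.56 [285. 207.] 530 [514. -34.  31.]
tray 0.55 [174. 157.] 1008 [647. 240.  45.]
dock 0.91 [271. 181.] 3745 [581. -11.  55.]
dock 0.58 [197. 229.] 475 [471. 177.  74.]
flap 0.71 [265. 199.] 1469 [534.  12.  54.]
press_bar 0.9 [265. 202.] 1470 [534.  12.  54.]
bottle 0.73 [367. 212.] 823 [ 507. -217.  107.]
jar 0.93 [200. 226.] 447 [471. 177.  74.]
jar 0.36 [172. 155.] 1060 [648. 241.  45.]
rack 0.55 [175. 159.] 1015 [647. 238.  45.]
```

View pics/crop.png

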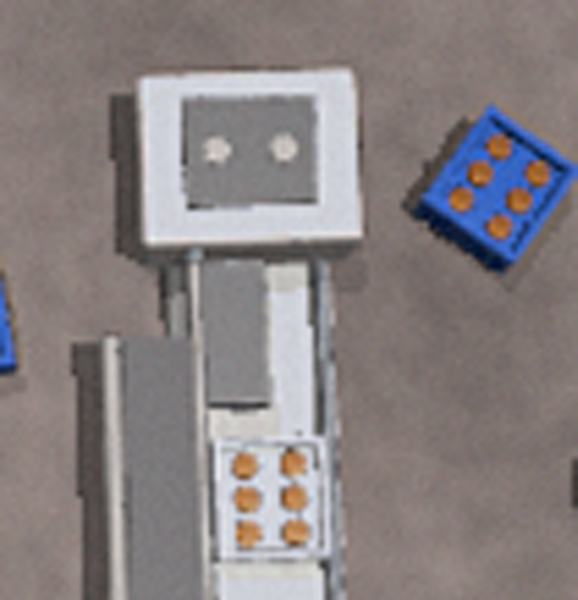

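```bash
python3 - <<'E'
from h import *
from scipy.optimize import differential_evolution,minimize
d=np.load("top0.npy");W=cloud("top",d)
a=W[110:255,235:312].reshape(-1,3)*1000
a=a[a[:,2]<90]
def model(x,y,tx):
    h=np.zeros_like(x)
    b=lambda x0,x1,y0,y1:(x>=x0)&(x<x1)&(y>=y0)&(y<y1)
    h[b(-115,70,-59,-4)]=4
    h[b(-115,70,-65,-59)]=14
    h[b(tx-27.5,tx+27.5,-57.5,-5.5)]=30
    h[b(-115,70,-4,2)]=44
    h[b(-2,64,-32,0)]=51.5
    m=b(-115,30,0,45); h[m]=(51+y*.2)[m]
    h[b(-115,30,34,44)]=62
    h[b(70,150,-81.5,18.5)]=60
    return h
def cost(p):
    c,s=np.cos(p[2]),np.sin(p[2]);dx=a[:,0]-p[0];dy=a[:,1]-p[1]
    x=c*dx+s*dy;y=-s*dx+c*dy
    return np.minimum(np.abs(a[:,2]-model(x,y,p[3])),12).mean()
r=differential_evolution(cost,[(500,590),(-20,30),(-.1,.15),(-70,-30)],seed=1,popsize=25,tol=1e-6,maxiter=300)
print(r.x,r.fun,np.degrees(r.x[2]))
r0=r.x
for i,st in enumerate((1,1,.01,2)):
    print(i,[round(cost(r0+np.eye(4)[i]*k*st),3) for k in(-3,-2,-1,0,1,2,3)])
# overlay
im=cv2.imread("pics/top0.png");S=6
big=cv2.resize(im[120:250,235:340],None,fx=S,fy=S,interpolation=cv2.INTER_CUBIC)[:600*1]
c,s=np.cos(r0[2]),np.sin(r0[2])
def w(P):
    P=np.array(P,float);return np.stack([r0[0]+c*P[:,0]-s*P[:,1],r0[1]+s*P[:,0]+c*P[:,1],P[:,2]],-1)/1000
tx=r0[3]
def rect(x0,x1,y0,y1,z):return [(x0,y0,z),(x1,y0,z),(x1,y1,z),(x0,y1,z)]
big=cv2.resize(im[120:250,235:340],None,fx=S,fy=S,interpolation=cv2.INTER_CUBIC)
for R,col in((rect(70,150,-81.5,18.5,60),(0,0,255)),(rect(-115,70,-65,-59,14),(0,255,0)),(rect(-2,64,-32,0,51.5),(255,0,255)),(rect(-115,30,34,44,62),(0,255,255)),(rect(tx-27.5,tx+27.5,-57.5,-5.5,38),(255,0,0))):
    q=(proj("top",w(R))-[235,120]+.5)*S
    cv2.polylines(big,[q.astype(np.int32)],True,col,1)
cv2.imwrite("pics/ov.png",cv2.resize(big,None,fx=.75,fy=.75,interpolation=cv2.INTER_AREA))
E
```

```text
[ 5.55693597e+02 -8.03511906e-01  4.59673564e-02 -4.29840694e+01] 1.9105475165534873 2.6337355185210853
0 [np.float64(2.065), np.float64(2.019), np.float64(1.957), np.float64(1.911), np.float64(1.941), np.float64(1.964), np.float64(1.998)]
1 [np.float64(2.142), np.float64(2.034), np.float64(1.959), np.float64(1.911), np.float64(1.95), np.float64(2.036), np.float64(2.121)]
2 [np.float64(2.06), np.float64(2.001), np.float64(1.95), np.float64(1.911), np.float64(1.932), np.float64(1.962), np.float64(2.02)]
3 [np.float64(1.983), np.float64(1.954), np.float64(1.934), np.float64(1.911), np.float64(1.921), np.float64(1.934), np.float64(1.962)]
```

View pics/ov.png

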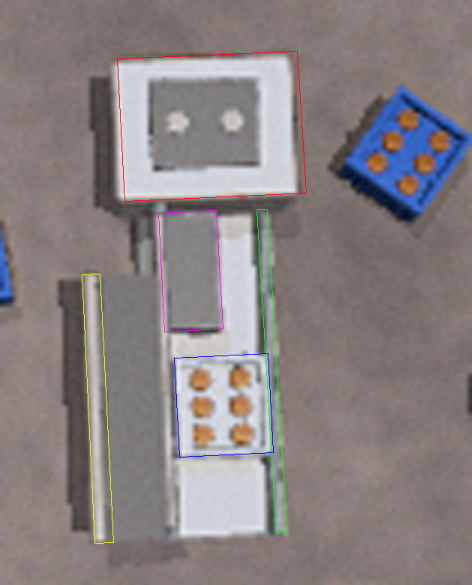

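Dock pose is about (0.5557, -0.0008) with yaw 0.046 rad, and the tray origin is at dock x of about -43. The overlay matches to within 1–2 mm. The jaws will lie along dock y: one fingertip on the bar, the other behind the tray at dock y below -41. I'll turn first and set the opening.

Emit:
{"op": "jog_arm", "data": {
  "commands": [
    [[0, 0, 0, -7.56, -0.6], [0, 0, 0, -7.56, -0.6], [0, 0, 0, -7.56, -0.6], [-0.017, -0.034, 0, 0, -0.6], [-0.017, -0.034, 0, 0, -0.6]]
  ],
  "force": 40
}}

```text
time_s: 0.95
tool_pos: [0.217, 0.4263, 0.2109]
eef_rot: [-3.141, -0.0, -3.093]
ft_force: [1.0, -0.1, 0.1]
gripper_width: 0.0682
```

Emit:
{"op": "jog_arm", "data": {
  "commands": [
    [[-0.017, -0.034, 0, 0, -0.6], [-0.017, -0.034, 0, 0, -0.6], [-0.017, -0.034, 0, 0, -0.6], [-0.017, -0.034, 0, 0, -0.6], [-0.017, -0.034, 0, 0, -0.6]]
  ]
}}

```text
time_s: 1.45
tool_pos: [0.3103, 0.2596, 0.2114]
eef_rot: [3.141, 0.001, -3.095]
ft_force: [0.5, -0.2, -0.3]
gripper_width: 0.068
```

Emit:
{"op": "jog_arm", "data": {
  "commands": [
    [[-0.017, -0.034, 0, 0, -0.6], [-0.017, -0.034, 0, 0, -0.6], [-0.017, -0.034, 0, 0, -0.6], [-0.017, -0.034, 0, 0, -0.6], [-0.017, -0.034, 0, 0, -0.6]]
  ]
}}

```text
time_s: 1.95
tool_pos: [0.4031, 0.0935, 0.2114]
eef_rot: [3.141, 0.001, -3.096]
ft_force: [0.9, 0.4, 0.3]
gripper_width: 0.0683
```

```bash
cat >> h.py <<'E'
D=np.array([.5557,-.0008]);YA=.046
def st():
    s=bot.sense();c,si=np.cos(YA),np.sin(YA);d=s["tool_pos"][:2]-D
    print("t",round(s["time_s"],2),"dockxyz mm",np.round(1000*np.array([c*d[0]+si*d[1],-si*d[0]+c*d[1],s["tool_pos"][2]]),1),"yaw-err deg",np.round(np.degrees((s["eef_rot"][2]-YA)%(2*np.pi)-np.pi),2),"rp",np.round(s["eef_rot"][:2],3),"F",np.round(s["ft_force"],1),"w",round(s["gripper_width"]*1000,1))
E
python3 -c "from h import *;st()"
```

```text
t 1.95 dockxyz mm [-148.1  101.3  211.4] yaw-err deg -0.0 rp [3.141e+00 1.000e-03] F [0.9 0.4 0.3] w 68.3
```

Emit:
{"op": "jog_arm", "data": {
  "commands": [
    [[-0.013, -0.027, 0, 0, -0.6], [-0.013, -0.027, 0, 0, -0.6], [-0.013, -0.027, 0.02, 0, -0.6], [-0.013, -0.027, 0.04, 0, -0.6], [0, 0, 0.04, 0, -0.6]]
  ]
}}

```text
time_s: 2.45
tool_pos: [0.4621, -0.0134, 0.1106]
eef_rot: [-3.14, 0.004, -3.098]
ft_force: [0.7, 1.5, -0.4]
gripper_width: 0.0682
```

```bash
python3 - <<'E'
from h import *
st()
for n in("scene","top"):
    im,d=bot.get_image(n);np.save(f"{n}1.npy",d)
    r=(150,290,180,320) if n=="scene" else (120,250,225,355)
    cv2.imwrite(f"pics/{n}1.png",cv2.resize(im[r[0]:r[1],r[2]:r[3],::-1],None,fx=4,fy=4,interpolation=cv2.INTER_CUBIC))
E
```

```text
t 2.45 dockxyz mm [-94.   -8.3 110.6] yaw-err deg -0.16 rp [-3.14   0.004] F [ 0.7  1.5 -0.4] w 68.2
```

View pics/scene1.png

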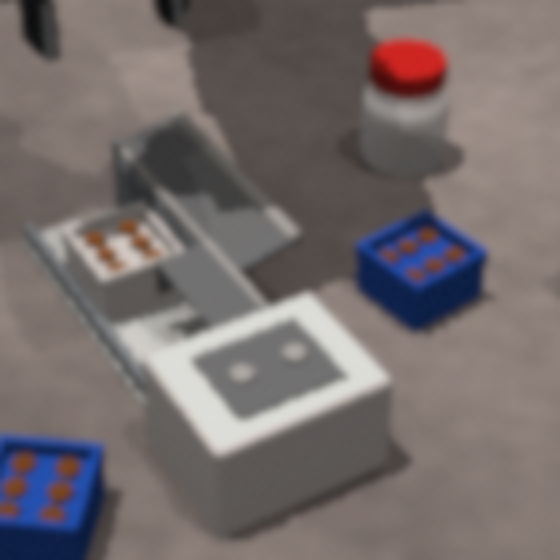

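View pics/top1.png

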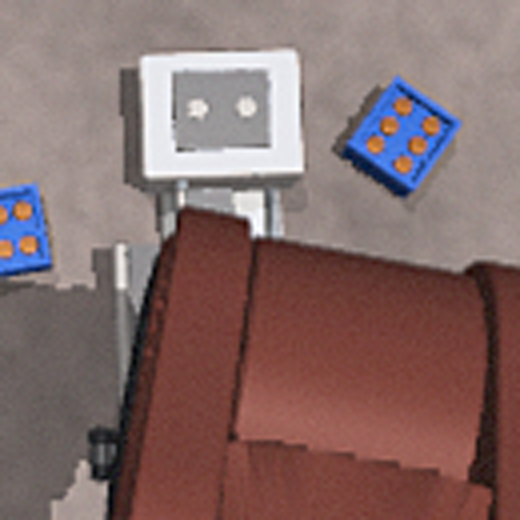

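Emit:
{"op": "jog_arm", "data": {
  "commands": [
    [[0, 0, 0.01, 0, -0.6], [0, 0, 0.01, 0, -0.6], [0, 0, 0.01, 0, -0.6], [0, 0, 0, 0, -0.6], [0, 0, 0, 0, -0.6]]
  ]
}}

```text
time_s: 3.05
tool_pos: [0.4595, -0.0103, 0.0816]
eef_rot: [-3.142, 0.0, -3.095]
ft_force: [0.8, 0.8, 0.6]
gripper_width: 0.0682
```

```bash
python3 - <<'E'
from h import *
st()
n="scene"
im,d=bot.get_image(n);np.save(f"{n}2.npy",d)
cv2.imwrite(f"pics/{n}2.png",cv2.resize(im[110:260,150:300,::-1],None,fx=4,fy=4,interpolation=cv2.INTER_CUBIC))
W=cloud(n,d)*1000;a=W[110:260,150:300].reshape(-1,3)
c,s=np.cos(YA),np.sin(YA);x=c*(a[:,0]-555.7)+s*(a[:,1]+.8);y=-s*(a[:,0]-555.7)+c*(a[:,1]+.8)
m=(abs(x+94)<20)&(abs(y)<70)&(a[:,2]>68)&(a[:,2]<120)
for k in np.where(m)[0][::4]:print(np.round([x[k],y[k],a[k,2]]).astype(int),end=" ")
E
```

```text
t 3.05 dockxyz mm [-96.5  -5.   81.6] yaw-err deg 0.03 rp [-3.142  0.   ] F [0.8 0.8 0.6] w 68.2
[-106   31  116] [-91  42 117] [-86  36 119] [-88  32 117] [-89  30 114] [-90  30 111] [-90 -47 119] [-90 -47 117] [-87 -39 116] [-88 -41 113] [-88 -41 111]
```

View pics/scene2.png

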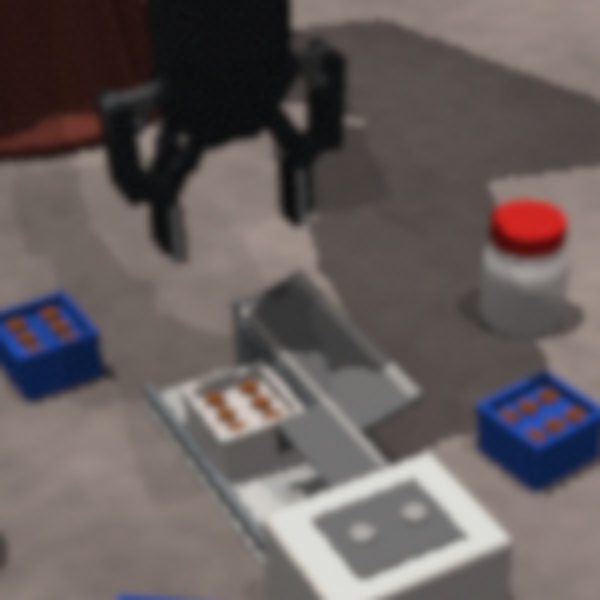

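```bash
python3 - <<'E'
from h import *
st()
d=np.load("scene2.npy");im=cv2.imread("pics/scene2.png")
W=cloud("scene",d)*1000
c,s=np.cos(YA),np.sin(YA)
X=c*(W[...,0]-555.7)+s*(W[...,1]+.8);Y=-s*(W[...,0]-555.7)+c*(W[...,1]+.8)
g,_=bot.get_image("scene")
for v in range(150,178,2):
    print(v,[(u,int(X[v,u]),int(Y[v,u]),int(W[v,u,2])) for u in range(184,230) if W[v,u,2]>20 ])
def dk(x,y,z):return [.5557+(c*x-s*y)/1000,-.0008+(s*x+c*y)/1000,z/1000]
for P in((-96,-39,82),(-96,29,82),(-96,-39,92),(-85,-43,95)):print(P,proj("scene",dk(*P)))
E
```

```text
t 3.1 dockxyz mm [-96.3  -5.1  81.7] yaw-err deg 0.02 rp [-3.141e+00  1.000e-03] F [ 0.2 -0.4 -0.5] w 68.3
150 [(184, -85, -61, 180), (185, -84, -59, 180), (187, -106, -46, 166), (188, -106, -44, 166), (189, -103, -43, 166), (190, -103, -41, 166), (191, -104, -38, 164), (192, -89, -42, 173), (193, -88, -40, 173), (194, -81, -40, 176), (195, -79, -39, 177), (196, -79, -36, 176), (197, -79, -34, 175), (198, -81, -31, 174), (199, -80, -29, 173), (219, -106, 30, 144), (220, -105, 32, 145), (221, -99, 31, 147), (222, -93, 31, 150), (223, -90, 32, 152), (224, -86, 32, 153), (225, -85, 35, 153), (226, -84, 36, 153), (227, -84, 39, 152), (228, -85, 42, 151)]
152 [(184, -88, -60, 173), (185, -85, -59, 175), (186, -108, -48, 161), (187, -107, -46, 161), (188, -103, -45, 162), (189, -106, -42, 160), (190, -105, -40, 160), (191, -104, -38, 160), (192, -84, -44, 171), (193, -84, -42, 171), (194, -82, -40, 171), (195, -83, -38, 170), (196, -83, -35, 169), (197, -82, -34, 169), (198, -80, -32, 170), (219, -108, 30, 138), (220, -101, 30, 142), (221, -96, 30, 144), (222, -92, 30, 146), (223, -92, 33,
[... 3064 characters left out ...]
195, 581, -309, 565)]
170 [(188, -100, -51, 120), (189, -94, -51, 123), (190, -88, -51, 126), (191, -85, -50, 127), (192, -90, -46, 124), (193, -87, -44, 125), (194, -82, -44, 127), (195, -85, -40, 124), (196, -86, -38, 123)]
172 [(190, -90, -51, 120), (191, -91, -48, 118), (192, -89, -46, 119), (193, -87, -45, 120), (194, -86, -43, 120), (195, -86, -41, 119), (196, -86, -38, 118)]
174 [(192, -93, -45, 111), (193, -87, -45, 115), (194, -86, -43, 115), (195, -88, -40, 113), (196, -87, -38, 112), (222, 581, -309, 565)]
176 []
(-96, -39, 82) [195.30910996 183.71623712]
(-96, 29, 82) [221.69113475 175.51420235]
(-96, -39, 92) [194.9668891  180.05573968]
(-85, -43, 95) [195.29246556 181.7556079 ]
```

```bash
python3 - <<'E'
from h import *
d=np.load("scene2.npy")
W=cloud("scene",d)*1000
c,s=np.cos(YA),np.sin(YA)
X=c*(W[...,0]-555.7)+s*(W[...,1]+.8);Y=-s*(W[...,0]-555.7)+c*(W[...,1]+.8);Z=W[...,2]
print("bench",np.median(Z[300:340,100:200]))
m=(X>80)&(X<140)&(abs(Y+31)<40)&(Z>40)&(Z<80);print("housing top",np.median(Z[m]),m.sum())
m=(X>-110)&(X<20)&(Y>36)&(Y<42)&(Z>50)&(Z<75);print("bar",np.median(Z[m]),m.sum())
for v in range(120,150,2):
    print(v,[(u,int(X[v,u]),int(Y[v,u]),int(Z[v,u])) for u in range(196,216,3) if Z[v,u]>20 ])
E
```

```text
bench -0.07404675983718759
housing top 61.650328179126426 859
bar 62.087209423920015 126
120 [(196, -72, -34, 246), (199, -69, -29, 246), (202, -65, -24, 247), (205, -63, -18, 246), (208, -59, -14, 247), (211, -58, -8, 246), (214, -60, 0, 243)]
122 [(196, -75, -33, 240), (199, -69, -29, 242), (202, -65, -24, 243), (205, -61, -20, 243), (208, -61, -13, 241), (211, -61, -6, 240), (214, -58, -1, 240)]
124 [(196, -73, -34, 237), (199, -69, -29, 238), (202, -64, -25, 239), (205, -63, -19, 238), (208, -59, -14, 239), (211, -61, -7, 236), (214, -59, -1, 235)]
126 [(196, -75, -34, 232), (199, -70, -29, 233), (202, -67, -24, 233), (205, -63, -19, 234), (208, -63, -13, 232), (211, -61, -7, 232), (214, -62, 0, 229)]
128 [(196, -86, -29, 222), (199, -88, -22, 220), (202, -86, -16, 219), (205, -86, -9, 217), (208, -85, -3, 216), (211, -85, 3, 215), (214, -84, 10, 213)]
130 [(196, -87, -29, 217), (199, -86, -23, 216), (202, -85, -17, 215), (205, -85, -10, 213), (208, -86, -3, 211), (211, -84, 2, 210), (214, 581, -309, 565)]
132 [(196, -88, -29, 212), (199, -84, -24, 213), (202, -84, -18, 211), (20
[... 445 characters left out ...]
7, -22, 201), (205, -77, -15, 199), (208, -84, -5, 194), (211, -86, 2, 191), (214, -85, 9, 190)]
140 [(196, -87, -31, 195), (199, -79, -28, 198), (202, -77, -22, 196), (205, -76, -15, 195), (208, -88, -3, 187), (211, -85, 2, 186), (214, -86, 9, 184)]
142 [(196, -86, -32, 191), (199, -78, -28, 193), (202, -80, -21, 190), (205, -86, -12, 185), (208, -85, -5, 184), (211, -87, 2, 181), (214, -86, 9, 179)]
144 [(196, -83, -34, 187), (199, -79, -29, 188), (202, -82, -21, 185), (205, -84, -13, 182), (208, -87, -4, 178), (211, -88, 2, 175), (214, -84, 8, 176)]
146 [(196, -80, -35, 185), (199, -81, -28, 182), (202, -89, -18, 176), (205, -87, -12, 175)]
148 [(196, -79, -36, 181), (199, -81, -29, 178)]
```

The fingertips look about 28 mm above the reported TCP (front edge at dock x -86, inner faces at y -38 and +30). That's more than the documented ~10 mm of retraction, so I'll find the true height by contact while descending. I'll also shift 3 mm in -y.

Emit:
{"op": "jog_arm", "data": {
  "commands": [
    [[0, -0.003, 0.004, 0, -0.6], [0, 0, 0.004, 0, -0.6], [0, 0, 0.004, 0, -0.6], [0, 0, 0.002, 0, -0.6], [0, 0, 0, 0, -0.6]]
  ]
}}

```text
time_s: 3.65
tool_pos: [0.4592, -0.0134, 0.0668]
eef_rot: [3.141, -0.001, -3.096]
ft_force: [0.2, -0.3, -0.1]
gripper_width: 0.0688
```

Emit:
{"op": "jog_arm", "data": {
  "commands": [
    [[0, 0, 0.004, 0, -0.6], [0, 0, 0.004, 0, -0.6], [0, 0, 0.004, 0, -0.6], [0, 0, 0, 0, -0.6], [0, 0, 0, 0, -0.6]]
  ]
}}

```text
time_s: 4.15
tool_pos: [0.4594, -0.0134, 0.0551]
eef_rot: [3.142, -0.0, -3.096]
ft_force: [-0.5, -0.3, 0.1]
gripper_width: 0.0683
```

```bash
cat >> h.py <<'E'
def shot(k,n="scene",r=(110,260,150,300)):
    im,d=bot.get_image(n);np.save(f"{n}{k}.npy",d)
    cv2.imwrite(f"pics/{n}{k}.png",cv2.resize(im[r[0]:r[1],r[2]:r[3],::-1],None,fx=4,fy=4,interpolation=cv2.INTER_CUBIC))
    W=cloud(n,d)*1000;c,s=np.cos(YA),np.sin(YA)
    return im,c*(W[...,0]-555.7)+s*(W[...,1]+.8),-s*(W[...,0]-555.7)+c*(W[...,1]+.8),W[...,2]
E
python3 -c "
from h import *;st();shot(3)"
```

```text
t 4.15 dockxyz mm [-96.8  -8.2  55.1] yaw-err deg 0.0 rp [ 3.142 -0.   ] F [-0.5 -0.3  0.1] w 68.3
```

View pics/scene3.png

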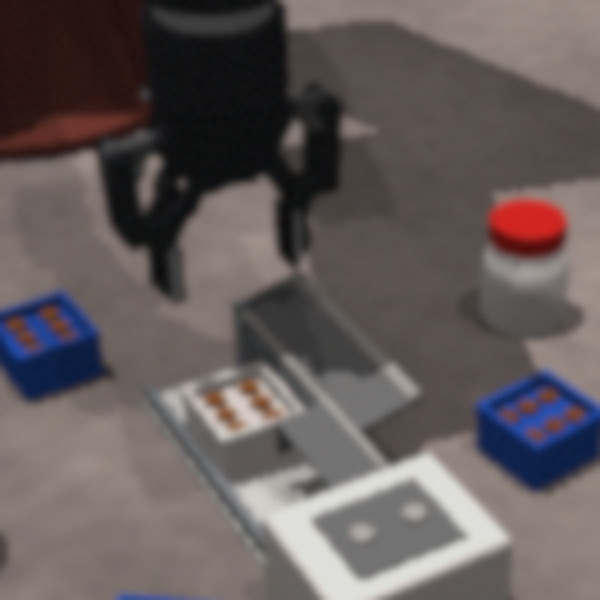

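No contact at TCP z 55. The lane fingertip (crop 175,300) and bar fingertip (crop 297,262) are visibly still above the bar, which confirms the visual offset. I'll keep going down.

Emit:
{"op": "jog_arm", "data": {
  "commands": [
    [[0, 0, 0.005, 0, -0.6], [0, 0, 0.005, 0, -0.6], [0, 0, 0.004, 0, -0.6], [0, 0, 0.002, 0, -0.6], [0, 0, 0.0, 0, -0.6]]
  ]
}}

```text
time_s: 4.7
tool_pos: [0.4592, -0.0134, 0.0388]
eef_rot: [3.141, -0.001, -3.096]
ft_force: [1.0, -0.1, 0.7]
gripper_width: 0.0683
```

Emit:
{"op": "jog_arm", "data": {
  "commands": [
    [[0, 0, 0.003, 0, -0.6], [0, 0, 0.003, 0, -0.6], [0, 0, 0.002, 0, -0.6], [0, 0, 0, 0, -0.6], [0, 0, 0.0, 0, -0.6]]
  ]
}}

```text
time_s: 5.2
tool_pos: [0.4595, -0.0134, 0.0312]
eef_rot: [3.142, -0.0, -3.096]
ft_force: [-0.3, -0.1, 0.8]
gripper_width: 0.0681
```

```bash
python3 -c "
from h import *;st();shot(4)"
```

```text
t 5.2 dockxyz mm [-96.7  -8.2  31.2] yaw-err deg 0.0 rp [ 3.142 -0.   ] F [-0.3 -0.1  0.8] w 68.1
```

View pics/scene4.png

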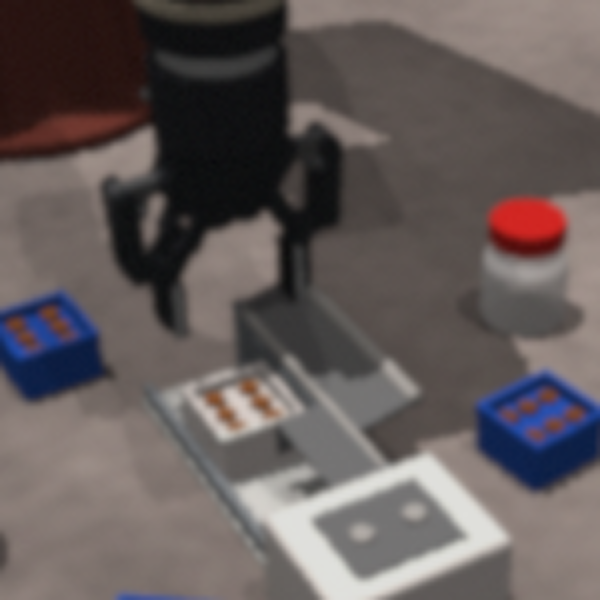

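Emit:
{"op": "jog_arm", "data": {
  "commands": [
    [[0, 0, 0.003, 0, -0.6], [0, 0, 0.003, 0, -0.6], [0, 0, 0.002, 0, -0.6], [0, 0, 0, 0, -0.6], [0, 0, 0.0, 0, -0.6]]
  ]
}}

```text
time_s: 5.75
tool_pos: [0.4597, -0.0133, 0.0233]
eef_rot: [3.141, 0.0, -3.095]
ft_force: [0.9, 3.3, 3.4]
gripper_width: 0.068
```

```bash
python3 -c "
from h import *;st();im,X,Y,Z=shot(5,r=(150,270,170,290))
m=(X>70)&(X<140)
for v in range(166,190,2):
    print(v,[(u,int(X[v,u]),int(Y[v,u]),int(Z[v,u])) for u in range(184,235) if Z[v,u]>45 and Z[v,u]<120 and X[v,u]<-75])
"
```

```text
t 5.75 dockxyz mm [-96.5  -8.1  23.3] yaw-err deg 0.01 rp [3.141 0.   ] F [0.9 3.3 3.4] w 68.0
166 [(217, -106, 23, 104), (218, -85, 15, 118), (221, -79, 20, 119), (222, -78, 22, 119), (223, -80, 25, 117), (224, -81, 28, 115), (225, -99, 40, 103), (226, -97, 42, 103), (227, -94, 43, 104), (228, -92, 44, 105), (229, -89, 45, 106), (230, -84, 45, 108), (231, -84, 48, 108), (232, -86, 51, 106), (233, -84, 53, 106), (234, -86, 57, 104)]
168 [(189, -112, -44, 117), (190, -109, -42, 118), (191, -106, -41, 119), (193, -105, -37, 118), (194, -105, -34, 117), (195, -107, -31, 115), (209, -87, -6, 118), (219, -105, 27, 98), (220, -79, 17, 114), (221, -80, 20, 113), (222, -80, 22, 113), (223, -85, 27, 108), (224, -85, 30, 107), (225, -83, 32, 108), (226, -83, 34, 107), (227, -91, 41, 100), (228, -89, 43, 101), (229, -91, 46, 99), (230, -87, 47, 101), (231, -85, 49, 101), (232, -84, 51, 101), (233, -82, 52, 102), (234, -85, 56, 99)]
170 [(189, -109, -45, 113), (190, -106, -44, 114), (191, -102, -43, 117), (192, -99, -42, 117), (194, -95, -39, 119), (195, -97, -36, 117), (203, -88, -20, 117), (20
[... 4178 characters left out ...]
40, 55), (230, -84, 44, 53)]
188 [(188, -102, -55, 72), (189, -99, -53, 73), (190, -90, -55, 79), (191, -91, -52, 77), (192, -89, -50, 78), (193, -91, -47, 75), (194, -87, -46, 77), (195, -86, -44, 77), (196, -86, -42, 76), (208, -112, 0, 46), (209, -109, 0, 48), (210, -104, 0, 51), (211, -102, 2, 51), (212, -100, 4, 52), (213, -98, 5, 52), (214, -98, 8, 51), (215, -96, 9, 52), (216, -98, 13, 49), (217, -94, 14, 52), (218, -92, 16, 52), (219, -93, 19, 51), (220, -92, 21, 50), (221, -92, 24, 49), (222, -91, 26, 49), (223, -89, 27, 50), (224, -88, 30, 50), (225, -87, 32, 50), (226, -85, 33, 51), (227, -84, 35, 50), (228, -82, 37, 50), (229, -81, 39, 50), (230, -76, 40, 53), (231, -75, 41, 53)]
```

View pics/scene5.png

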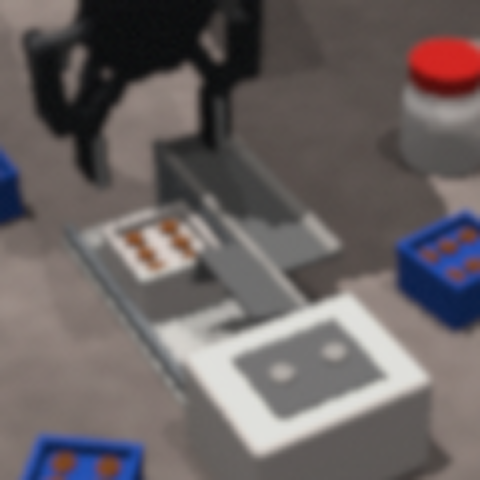

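Contact: the flap has begun to open, with the bar fingertip on the bar at about z 51 and the force at 3.4 N. Next I'll press to a tip height of about 29.

Emit:
{"op": "jog_arm", "data": {
  "commands": [
    [[0, 0, 0.003, 0, -0.6], [0, 0, 0.003, 0, -0.6], [0, 0, 0.003, 0, -0.6], [0, 0, 0.001, 0, -0.6], [0, 0, 0.0, 0, -0.6]]
  ]
}}

```text
time_s: 6.3
tool_pos: [0.4598, -0.0142, 0.0131]
eef_rot: [-3.14, 0.0, -3.096]
ft_force: [0.4, -0.4, 6.8]
gripper_width: 0.0684
```

Emit:
{"op": "jog_arm", "data": {
  "commands": [
    [[0, 0, 0.003, 0, -0.6], [0, 0, 0.003, 0, -0.6], [0, 0, 0.003, 0, -0.6], [0, 0, 0.002, 0, -0.6], [0, 0, 0.0, 0, -0.6]]
  ]
}}

```text
time_s: 6.8
tool_pos: [0.4596, -0.0137, 0.002]
eef_rot: [-3.141, 0.0, -3.096]
ft_force: [-0.7, 1.7, 5.7]
gripper_width: 0.0683
```

```bash
python3 -c "
from h import *;st();im,X,Y,Z=shot(6,r=(150,270,170,290))
m=(X>10)&(X<60)&(Y<10)&(Y>-45)&(Z>42)
print(m.sum(),np.round(np.c_[X[m],Y[m],Z[m]][::12]))
print(np.polyfit(Y[m],Z[m],1))
"
```

```text
t 6.8 dockxyz mm [-96.6  -8.5   2. ] yaw-err deg -0.01 rp [-3.141  0.   ] F [-0.7  1.7  5.7] w 68.3
90 [[ 14. -17.  78.]
 [ 30. -14.  75.]
 [ 41. -18.  76.]
 [ 15.  -1.  45.]
 [ 25.   8.  46.]
 [ 39.   3.  52.]
 [ 39.   0.  45.]
 [ 48.  -2.  44.]]
[-1.50166007 50.52291676]
```

View pics/scene6.png

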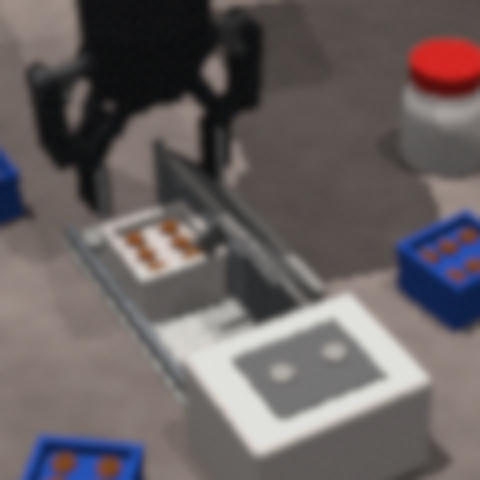

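The flap is open: the cover slope gives about 0.98 rad, with the cover's top edge at z 78 and the lip clear of the tray. The bar force is 5.7 N. I'll start pushing along dock +x (tool -x).

Emit:
{"op": "jog_arm", "data": {
  "commands": [
    [[-0.005, 0, 0, 0, -0.6], [-0.005, 0, 0, 0, -0.6], [-0.004, 0, 0, 0, -0.6], [-0.004, 0, 0, 0, -0.6], [-0.004, 0, 0, 0, -0.6]]
  ]
}}

```text
time_s: 7.35
tool_pos: [0.4799, -0.0122, 0.0015]
eef_rot: [3.141, -0.003, -3.095]
ft_force: [-5.6, 3.0, 4.5]
gripper_width: 0.0682
```

Emit:
{"op": "jog_arm", "data": {
  "commands": [
    [[-0.004, 0, 0, 0, -0.6], [-0.004, 0, 0, 0, -0.6], [-0.004, 0, 0, 0, -0.6], [-0.004, 0, 0, 0, -0.6], [-0.004, 0, 0, 0, -0.6]]
  ]
}}

```text
time_s: 7.85
tool_pos: [0.4998, -0.0113, 0.0015]
eef_rot: [3.141, -0.004, -3.096]
ft_force: [-5.5, 3.5, 5.2]
gripper_width: 0.0683
```

```bash
python3 -c "
from h import *;st();im,X,Y,Z=shot(7,r=(150,270,170,290))
m=(X>10)&(X<60)&(Y<-5)&(Y>-45)&(Z>55);print(np.median(Y[m]),np.median(Z[m]))
"
```

```text
t 7.85 dockxyz mm [-56.3  -7.9   1.5] yaw-err deg 0.0 rp [ 3.141 -0.004] F [-5.5  3.5  5.2] w 68.3
-16.832982708389125 75.97552052649563
```

View pics/scene7.png

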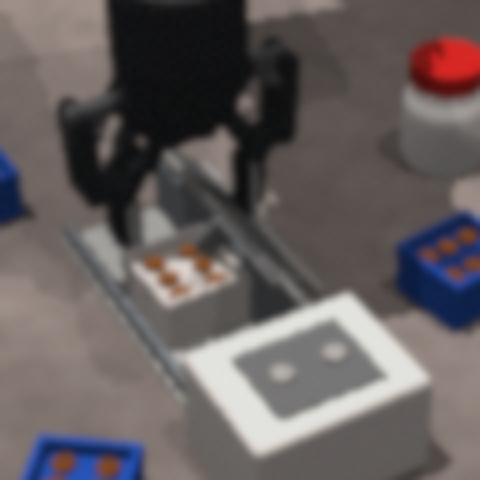

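The tray (crop 185,275) is moving squarely with about 5.5 N of push, and the flap is still open. I'll continue.

Emit:
{"op": "jog_arm", "data": {
  "commands": [
    [[-0.004, 0, 0, 0, -0.6], [-0.004, 0, 0, 0, -0.6], [-0.004, 0, 0, 0, -0.6], [-0.004, 0, 0, 0, -0.6], [-0.004, 0, 0, 0, -0.6]]
  ]
}}

```text
time_s: 8.4
tool_pos: [0.52, -0.0103, 0.0015]
eef_rot: [3.141, -0.003, -3.095]
ft_force: [-4.3, 3.2, 5.2]
gripper_width: 0.0683
```

Emit:
{"op": "jog_arm", "data": {
  "commands": [
    [[-0.004, 0, 0, 0, -0.6], [-0.004, 0, 0, 0, -0.6], [-0.004, 0, 0, 0, -0.6], [-0.004, 0, 0, 0, -0.6], [-0.004, 0, 0, 0, -0.6]]
  ]
}}

```text
time_s: 8.9
tool_pos: [0.54, -0.0094, 0.0015]
eef_rot: [3.141, -0.003, -3.095]
ft_force: [-5.1, 2.7, 4.5]
gripper_width: 0.0681
```

```bash
python3 -c "
from h import *;st();im,X,Y,Z=shot(8,r=(150,270,170,290))
m=(X>10)&(X<60)&(Y<-5)&(Y>-45)&(Z>55);print(np.median(Y[m]),np.median(Z[m]))
"
```

```text
t 8.9 dockxyz mm [-16.1  -7.9   1.5] yaw-err deg 0.01 rp [ 3.141e+00 -3.000e-03] F [-5.1  2.7  4.5] w 68.1
-23.97970243268935 361.4875319544576
```

View pics/scene8.png

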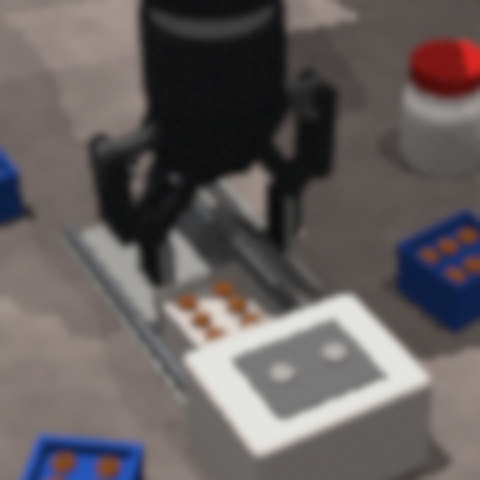

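The tray (crop 215,310) is now under the flap and nearing the housing. I'll approach the stop gently.

Emit:
{"op": "jog_arm", "data": {
  "commands": [
    [[-0.004, 0, 0, 0, -0.6], [-0.004, 0, 0, 0, -0.6], [-0.003, 0, 0, 0, -0.6], [-0.003, 0, 0, 0, -0.6], [-0.002, 0, 0, 0, -0.6]]
  ]
}}

```text
time_s: 9.45
tool_pos: [0.5564, -0.0087, 0.0016]
eef_rot: [3.141, -0.002, -3.095]
ft_force: [-5.1, 3.7, 3.7]
gripper_width: 0.0681
```

Emit:
{"op": "jog_arm", "data": {
  "commands": [
    [[-0.001, 0, 0, 0, -0.6], [-0.001, 0, 0, 0, -0.6], [-0.001, 0, 0, 0, -0.6], [0, 0, 0, 0, -0.6], [0, 0, 0, 0, -0.6]]
  ]
}}

```text
time_s: 9.95
tool_pos: [0.5588, -0.0086, 0.0015]
eef_rot: [3.141, -0.003, -3.095]
ft_force: [-6.0, 2.6, 5.3]
gripper_width: 0.0684
```

```bash
python3 -c "
from h import *;st()"
```

```text
t 9.95 dockxyz mm [ 2.7 -7.9  1.5] yaw-err deg 0.01 rp [ 3.141e+00 -3.000e-03] F [-6.   2.6  5.3] w 68.4
```

Emit:
{"op": "jog_arm", "data": {
  "commands": [
    [[-0.001, 0, 0, 0, -0.6], [-0.001, 0, 0, 0, -0.6], [0, 0, 0, 0, -0.6], [0, 0, 0, 0, -0.6], [0, 0, 0, 0, -0.6]]
  ]
}}

```text
time_s: 10.45
tool_pos: [0.5589, -0.0086, 0.0014]
eef_rot: [3.141, -0.006, -3.096]
ft_force: [-12.9, 2.0, 10.4]
gripper_width: 0.0679
```

Emit:
{"op": "jog_arm", "data": {
  "commands": [
    [[-0.001, 0, 0, 0, -0.6], [-0.001, 0, 0, 0, -0.6], [0, 0, 0, 0, -0.6], [0, 0, 0, 0, -0.6], [0, 0, 0, 0, -0.6]]
  ]
}}

```text
time_s: 10.95
tool_pos: [0.559, -0.0086, 0.0012]
eef_rot: [-3.142, -0.009, -3.097]
ft_force: [-17.8, 1.3, 16.5]
gripper_width: 0.0683
```

```bash
python3 -c "
from h import *;st();shot(9,r=(170,270,180,280));
im,X,Y,Z=shot(9,n='top',r=(120,250,225,355))
"
```

```text
t 10.95 dockxyz mm [ 2.9 -7.9  1.2] yaw-err deg -0.05 rp [-3.142 -0.009] F [-17.8   1.3  16.5] w 68.3
```

View pics/scene9.png

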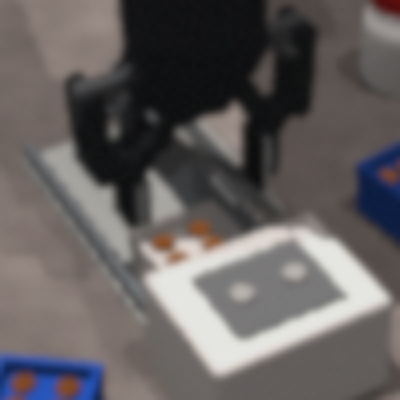

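View pics/top9.png

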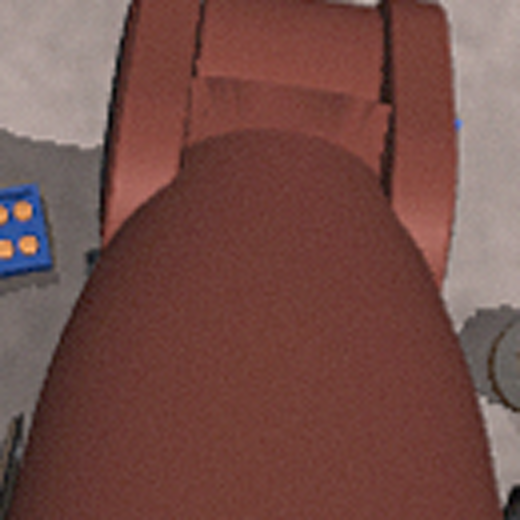

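```bash
python3 -c "
from h import *
W=cloud('scene',np.load('scene9.npy'))*1000;c,s=np.cos(YA),np.sin(YA)
X=c*(W[...,0]-555.7)+s*(W[...,1]+.8);Y=-s*(W[...,0]-555.7)+c*(W[...,1]+.8);Z=W[...,2]
for y0 in range(-58,-8,5):
    m=(Y>y0)&(Y<y0+5)&(X>-20)&(X<69)&(Z>30)&(Z<46);
    if m.sum():print(y0,m.sum(),np.round([X[m].min(),np.percentile(X[m],10),X[m].max()],1),np.round(np.median(Z[m]),1))
"
```

```text
-58 35 [-5.9  2.4 46.3] 37.8
-53 23 [-0.6  8.3 46.8] 38.8
-48 30 [ 8.8 10.6 40.8] 34.5
-43 28 [11.7 14.3 41.3] 33.6
-38 19 [13.5 14.4 42.7] 33.0
-33 19 [14.2 15.8 39.7] 31.9
-28 21 [12.2 15.4 42.5] 33.1
-23 26 [14.  15.9 42.2] 33.1
-18 21 [12.3 14.  43.4] 33.6
-13 17 [12.9 14.8 39.3] 32.0
```

The tray's rear edge sits at dock x of about 14, square across the width; home is 15. The push force rose to 18 N with no further motion, so the tray is home. Now I'll ease off by a few mm and then raise straight up so the flap shuts.

Emit:
{"op": "jog_arm", "data": {
  "commands": [
    [[0.002, 0, 0, 0, -0.6], [0.002, 0, 0, 0, -0.6], [0.002, 0, 0, 0, -0.6], [0.002, 0, 0, 0, -0.6], [0, 0, 0, 0, -0.6]]
  ]
}}

```text
time_s: 11.55
tool_pos: [0.5579, -0.0087, 0.0025]
eef_rot: [3.141, 0.003, -3.095]
ft_force: [2.8, 6.0, 2.9]
gripper_width: 0.068
```

Emit:
{"op": "jog_arm", "data": {
  "commands": [
    [[0, 0, -0.005, 0, -0.6], [0, 0, -0.008, 0, -0.6], [0, 0, -0.008, 0, -0.6], [0, 0, -0.008, 0, -0.6], [0, 0, -0.008, 0, -0.6]]
  ]
}}

```text
time_s: 12.05
tool_pos: [0.5566, -0.0096, 0.0398]
eef_rot: [-3.14, 0.0, -3.096]
ft_force: [0.1, -0.9, 0.3]
gripper_width: 0.0686
```

Emit:
{"op": "jog_arm", "data": {
  "commands": [
    [[0, 0, -0.01, 0, -0.6], [0, 0, -0.02, 0, -0.6], [0, 0, -0.03, 0, -0.6], [0, 0, -0.03, 0, -0.6], [0, 0, -0.03, 0, -0.6]]
  ]
}}

```text
time_s: 12.55
tool_pos: [0.5562, -0.0092, 0.1608]
eef_rot: [-3.141, -0.0, -3.096]
ft_force: [1.1, 0.5, 0.0]
gripper_width: 0.0682
```

Emit:
{"op": "jog_arm", "data": {
  "commands": [
    [[0.04, 0, -0.03, 0, -0.6], [0.04, 0, -0.01, 0, -0.6], [0.04, 0, 0, 0, -0.6], [0.04, 0, 0, 0, -0.6], [0.03, 0, 0, 0, -0.6]]
  ]
}}

```text
time_s: 13.05
tool_pos: [0.3643, -0.0177, 0.1995]
eef_rot: [-3.141, -0.0, -3.096]
ft_force: [0.6, 0.9, 1.2]
gripper_width: 0.0682
```

```bash
python3 -c "
from h import *;st();shot(10,r=(130,280,170,320));
im,X,Y,Z=shot(10,n='top',r=(110,250,225,365))
"
```

```text
t 13.05 dockxyz mm [-192.    -8.1  199.5] yaw-err deg -0.01 rp [-3.141 -0.   ] F [0.6 0.9 1.2] w 68.2
```

View pics/scene10.png

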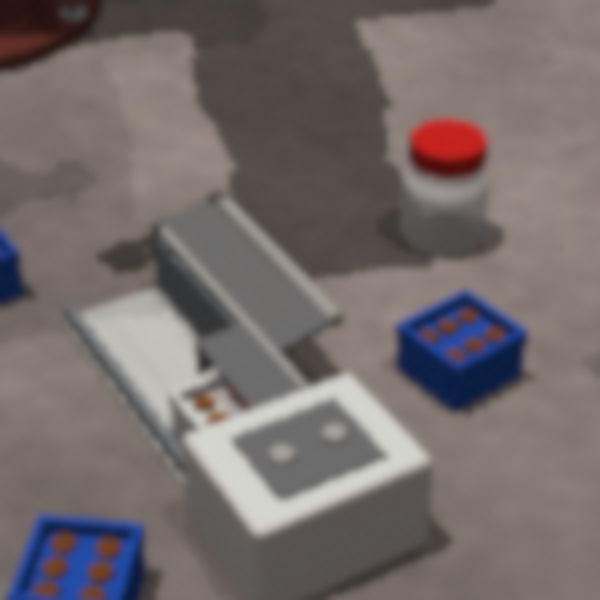

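View pics/top10.png

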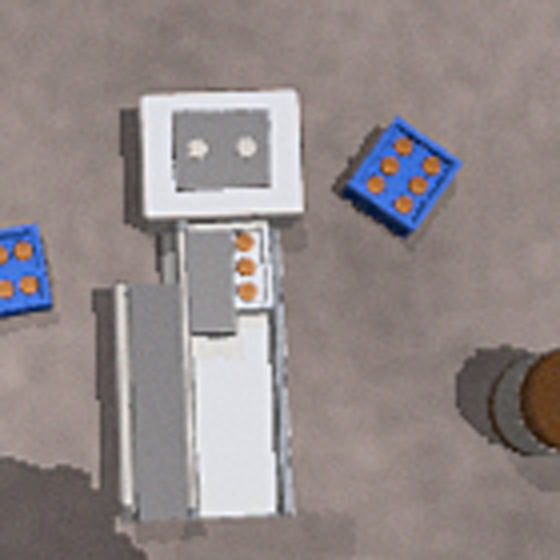

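```bash
python3 -c "
from h import *
c,s=np.cos(YA),np.sin(YA)
dk=lambda x,y,z:[.5557+(c*x-s*y)/1000,-.0008+(s*x+c*y)/1000,z/1000]
for x in (15,10): print(x,(proj('top',np.array([dk(x,-57.5,38),dk(x,-35,38)]))-[225,110]+.5)*4)
W=cloud('top',np.load('top10.npy'))*1000
X=c*(W[...,0]-555.7)+s*(W[...,1]+.8);Y=-s*(W[...,0]-555.7)+c*(W[...,1]+.8);Z=W[...,2]
m=(Y>-55)&(Y<-36)&(X>-60)&(X<69)&(Z>22)&(Z<44);print(np.percentile(X[m],[0,3,50,100]))
m=(Y>-30)&(Y<-2)&(X>0)&(X<60)&(Z>42);print('cover',np.polyfit(Y[m],Z[m],1),m.sum())
"
```

```text
15 [[275.11531231 305.87583109]
 [239.4369393  307.53828966]]
10 [[275.58926709 313.76150675]
 [239.889689   315.43005751]]
[14.16709897 14.75818208 41.96421865 68.99039504]
cover [-1.85250428e-02  5.04046691e+01] 267
```

The tray's rear edge is at x of about 14.5 and its predicted pixel row (306–308) matches the picture. The flap is level and the arm is clear, so I'm handing in.

```bash
python3 -c "
from workcell import bot;print(bot.sign_off())"
```

```text
the job is handed in; nothing more can be done
None
```

The tray is home in the dock and the flap is shut behind it. I handed the job in at about 13 s of the 42 s allowed; no verdict was reported.

- **What I did:** One fingertip pressed the bar down and held the flap at about 0.98 rad. The other pushed the tray along the lane to the end stop, where the push force rose to 18 N with no further motion. I then eased back and lifted straight up so the flap sprang shut.
- **Last checks, tray:** Its rear edge measured dock x of about 14.5 mm in the last top picture, where home is 15. It also measured square across just before release. Both are within the roughly 2 mm accuracy of the camera calibration.
- **Last checks, everything else:** The cover is level at about 50 mm. The arm is clear at z 0.20 m, with only noise-level force. The jar, bottle and blue look-alikes appear undisturbed; the rack was outside my last pictures, and the arm never went near it.
- **What disagreed:**
  - The fingertips sat about 28 mm above the reported TCP, against the roughly 10 mm I expected. I worked from the camera and the contact with the bar instead.
  - The stop was reached about 1.5 mm earlier than I predicted.

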